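# Tip a flush copper link out of its caddy and bridge the test contacts

### The job

The copper link bar lies flush in its pocket in the blue caddy: only one of its two ends gives when pressed, and you cannot see which, so feel for it, press that end down until the other end tips up, and take the link by the raised end. Lay it across the two brass contacts of the black test stand, centred and square over both, setting it down rather than dropping it, and let go. Leave the aluminium link in its pocket and everything else on the bench where it is.

Things in the scene. Friction and masses are not known exactly. Their poses are not given: they have to be found in the camera images.
- link_center (a point): Centre (half-way up) of the copper link, a loose flat copper-coloured bar 110 mm long (its y axis), 36 mm wide (x), 8 mm thick (z), about 0.28 kg. It starts level in one of the caddy's two pockets, top flush with the deck, gaps about 2.5 mm at its sides and 6 mm at its ends. Pressing the right end (+y or -y; it varies and cannot be seen) tips the other end up.
- pocket_low (a point): Middle of the pocket on the caddy's -x side, at deck level (axes as the caddy's). Each pocket holds a link on a hidden steel cradle, 24 mm wide with end lips 2 mm above the link's underside, on a stiff pivot 15 mm from the link's middle towards the end that gives. Pressed 10 to 15 mm from that end with 5 to 10 N, link and cradle tip together.
- pocket_high (a point): Middle of the pocket on the caddy's +x side. In either pocket the link tips to a stop at about 0.45 rad: the pressed end sinks some 10 to 18 mm, the raised end stands about 30 mm above the deck, and it stays tipped when let go. The other end of the link is rigid and does not give at all. The end that gives differs between the two pockets and from start to start.
- spare_center (a point): Centre of the aluminium-coloured link in the other pocket: same size and kind of cradle, not to be tipped or moved. The two links may be in either pocket.
- caddy_top (a point): Centre of the deck (upper face, 40 mm above the bench) of the blue caddy, a fixed block 171 mm (x) by 170 mm (y). Its two pockets, 41 mm wide (x) and 122 mm long (y), are centred 35 mm either side of this point along x and are hollow down to the bench. The links lie along the caddy's y axis.
- stand_seat (a point): Point midway between the two brass contacts at the level of their flat tops, 45 mm above the bench. The stand is fixed: black base 70 mm (x) by 130 mm (y), 14 mm high; contacts centred 32 mm either side along y, each 20 mm long (y) and 22 mm wide (x), narrower than the link. The link is to lie along y, either way round, its centre 4 mm above this point.
- terminal_mid (a point): Copper ring terminal lying on the bench, 65 mm long, 12 mm high; bystander, leave alone. Point near its middle.
- cleaner_mid (a point): Black plastic post cleaner, upright, 42 mm diameter, 52 mm high; bystander, leave alone. Its centre.
- socket_mid (a point): Chrome socket, upright, 26 mm diameter, 34 mm high; bystander, leave alone. Its centre.
- cap_mid (a point): Red insulating cap, 30 mm diameter, 26 mm high; bystander, leave alone. Its centre.
- wrench_mid (a point): Wrench lying flat along its x axis on the bench, about 200 mm long; bystander, leave alone. Its middle.
Things that resemble listed ones, but are neither listed nor needed, are in the scene too. What is shaped like the part that bears stand_seat but purple, red or white is not meant.

How it is judged (in metres and radians):
On the way, in this order (a step that is already met when the one before it is completed fails the run):
1. the copper link is tipped up in its pocket by more than 0.15 rad (angle between link_center's own z axis and vertical above 0.15 rad and horizontal distance between link_center and caddy_top below 0.06 m and height (world z) of link_center below 0.055 m), for 0.2 s.
2. the copper link is lifted out of the caddy (height (world z) of link_center above 0.062 m), for 0.1 s.
At the end, for the whole second after the job is handed in: The copper link lies flat and still on both brass contacts, its centre within 8 mm of the point midway between them and its length within 0.12 rad of the line joining them, released; the aluminium link is within 10 mm and the bystanders within 25 mm of where they started (horizontal distance between link_center and stand_seat below 0.008 m and angle between the y axis of link_center and the y axis of stand_seat, either way round below 0.12 rad and angle between link_center's own z axis and vertical below 0.06 rad and z of link_center in the frame of stand_seat between 0.001 and 0.007 m and linear speed of link below 0.01 m/s and contact force between the fingers and link below 0.05 N and distance of spare_center from where it was at the start of the episode below 0.01 m and distance of each of terminal_mid, cleaner_mid, socket_mid, cap_mid, wrench_mid from where it was at the start of the episode below 0.025 m); the robot touches nothing.
It fails at once if the aluminium link is tipped or taken (angle between spare_center's own z axis and vertical above 0.2 rad or distance of spare_center from where it was at the start of the episode above 0.015 m).
It fails at once if a bystander is pushed away by more than 30 mm (distance of any of terminal_mid, cleaner_mid, socket_mid, cap_mid, wrench_mid from where it was at the start of the episode above 0.03 m).
It fails at once if the copper link is dropped: in free fall with its centre more than 15 mm above the contacts (contact force between anything else and link below 0.01 N and z of link_center in the frame of stand_seat above 0.015 m and linear speed of link above 0.15 m/s and horizontal distance between link_center and stand_seat below 0.08 m).
It also fails if it takes over 51 s, if anything falls off the work surface, if the arm or the gripper's body presses on something with over 40 N, if the wrist force passes 120 N, or if a joint passes its speed limit or range.

### The arm

A 6-joint arm with a two-finger parallel gripper is mounted at the origin on the work surface. World frame = base frame: x ahead of the robot, y to its left, z up, the work surface at z = 0. Lengths are in mm, angles in rad, forces in N, time in s.
With the tool pointing down it reaches from about 275 to 825 mm from the base axis. Payload 5.2 kg.
Tool frame: the origin (TCP) lies at the very end of the fingers, on their centre line; the grasp point (between the pads) lies 19 mm behind it; z points along the fingers, y is the line along which they close (so a half turn about z gives the same grasp; the last joint's range is limited). The gripper opens to 93 mm and grips with 3 to 60 N. Pads are 15 mm wide; open, the fingers measure 128 mm over their backs; the gripper's body (75 mm by 188 mm) begins 65 mm behind the grasp point.
Start: joints at [-0.203, 0.259, 1.535, -0, 1.348, -0.203], TCP at [550.005, 0.023, 218.653] pointing down, gripper open.
Joint ranges: [-3.14, 3.14], [-0.91, 2.08], [0.19, 2.58], [-1.22, 4.36], [0.22, 2.71], [-3.12, 3.12]. Speed limits (rad/s): [2.57, 2.57, 3.14, 3.14, 3.14, 3.14].

### API

Orientations are given as [roll, pitch, yaw] about the fixed x, y, z axes, in that order (R = Rz(yaw) Ry(pitch) Rx(roll)).
In Python, from bench import robot gives the robot as it stands. The module is installed in compiled form; this text tells all that it offers. Calls block until the motion is done:
- robot.move_ptp(position, orientation): joint-space move of the TCP to a pose.
- robot.move_linear(position, ori=None, speed=150, f_stop=None): straight line of the TCP; ori=None keeps the orientation; speed is the mean speed in mm/s. With f_stop (N) it stops when the force on the tool has changed by that much, and returns True; else False.
- robot.move_j(angles): joint-space move.
- robot.move_gripper(opening): opening from 0.0 (shut) to 1.0 (fully open); the grip force is fixed at half the most; returns when the fingers have stopped.
- robot.sleep(seconds).
- robot.inverse_kinematics(position, orientation): joint angles nearest the present ones, or None.
- robot.get_image(name): name is "scene" or "side" or "wrist"; returns a dict with "img" (400x640x3 uint8, blue, green, red), "fovy" (degrees; the focal length in pixels is half the picture's height over the tangent of half this angle, whatever the lens; pixels are square), "cx", "cy" (the principal point, pixels), "eye" and "orientation" of the camera in the world. Camera axes: x right, y down, z forward; pixel columns grow to the right and rows downward; lengths in mm; the calibration is good to about 2 mm. A picture is of the moment at which its call begins. There is no depth.
A pose or a line that the arm cannot do raises robot.MotionError and nothing moves.
- robot.hand_in(): hands the job in; it is judged then, once.
Readings, each from a call of its own:
- robot.current_t(): time.
- robot.current_qpos(): joint angles.
- robot.current_joint_vel(): joint speeds.
- robot.current_joint_efforts(): joint torques, N m.
- robot.current_tcp_pos(): TCP position.
- robot.current_eef_rot(): TCP orientation.
- robot.current_contact_force(): force on the tool from outside, world axes, zero at the start.
- robot.current_ft_torque(): the same for the moment, N m.
- robot.current_gripper_width(): opening from 0.0 (shut) to 1.0 (fully open).
- robot.current_finger_force(): force on a finger pad.
Only numpy, scipy, OpenCV 4.12 (cv2) and the standard library are available. Lean on these libraries where they do the work, as an engineer would, in place of code of your own. Each camera call takes 0.05 s, during which the arm holds its last target. There are 200 camera calls.

## Working session

There is one attempt and no reset: what is moved stays moved. The work goes in short steps, each a Python script; the robot and the scene stay as the last script left them, time stands still between calls to the robot, and variables do not carry over. Pictures are saved under pics/ and viewed, at most 10 in all, crops included, and the job is handed in when it is done.

```bash
mkdir -p pics
cat > h.py <<'E'
import numpy as np, cv2, pickle
from scipy.spatial.transform import Rotation as R
from bench import robot
def snap(name,fn):
    d=robot.get_image(name); cv2.imwrite(f'pics/{fn}.png',d['img']); pickle.dump(d,open(f'pics/{fn}.pkl','wb')); return d
def ray(d,u,v):
    f=200/np.tan(np.radians(d['fovy'])/2)
    r=np.array([(u-d['cx'])/f,(v-d['cy'])/f,1.])
    return np.array(d['eye']),R.from_euler('xyz',d['orientation']).as_matrix()@r
def px(d,u,v,z):
    e,r=ray(d,u,v); return (e+r*(z-e[2])/r[2]).round(1)
def proj(d,p):
    f=200/np.tan(np.radians(d['fovy'])/2)
    c=R.from_euler('xyz',d['orientation']).as_matrix().T@(np.array(p,float)-d['eye'])
    return (c[0]/c[2]*f+d['cx'],c[1]/c[2]*f+d['cy'])
E
python3 - <<'E'
from h import *
for n in ('scene','side','wrist'):
    d=snap(n,n+'0'); print(n,d['fovy'],d['cx'],d['cy'],d['eye'],d['orientation'],d['img'].shape)
print(robot.current_t(),robot.current_eef_rot())
E
```

```text
scene 54.02684469182415 323.1470605878395 195.21161677613807 [1396.01009358  260.45043703  807.95039373] [-2.26722096  0.0045983   1.85122785] (400, 640, 3)
side 46.807340811856896 317.92587712147207 195.7008068032292 [ 221.03469874 -841.13950921  837.37157696] [-2.26375887e+00  2.14764533e-03 -3.72652700e-01] (400, 640, 3)
wrist 60.67073737840772 324.9616896567985 198.5053481991219 [549.99340128  69.94952772 384.89062664] [ 2.88813701e+00  3.11393020e-03 -8.71542168e-05] (400, 640, 3)
0.15 [-3.14021054e+00 -3.20978890e-04  1.57077911e+00]
```

View pics/scene0.png

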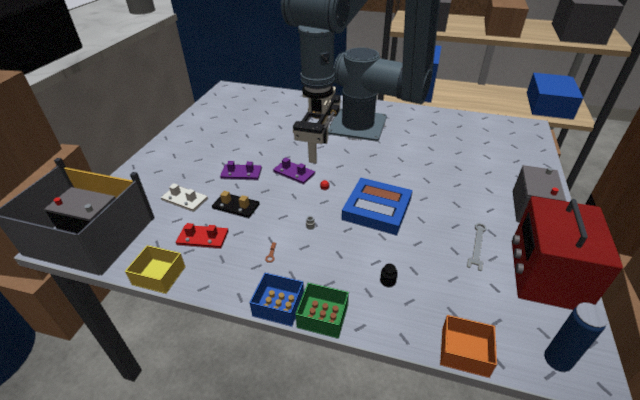

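View pics/wrist0.png

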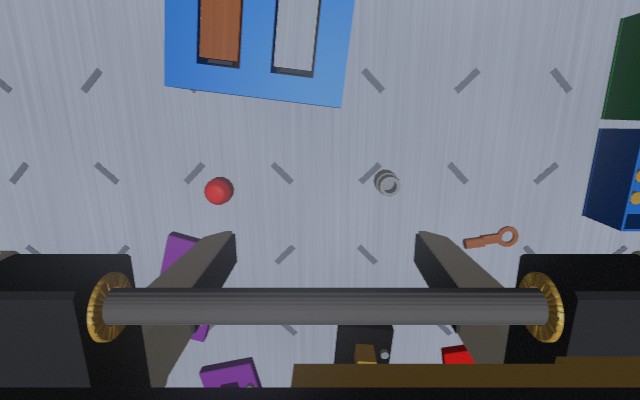

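The wrist view shows the caddy at the top, with the copper link in the left (-x) pocket at about (220,30) and aluminium in the right at (297,35). In the scene view the stand candidates are black (236,204), purple (241,171) and (294,170), white (184,197) and red (203,236). The black one fits the description.

Run:
```python
from h import *
d=pickle.load(open('pics/scene0.pkl','rb'))
for n,u,v,z in [('caddy',377,202,40),('stand',236,201,14),('cu',383,193,40),('al',376,208,40),('cap',325,185,13),('socket',310,223,17),('term',271,250,6),('clean',389,276,26),('wrench',478,245,4)]: print(n,px(d,u,v,z))
c=px(d,377,202,40); s=px(d,236,201,14)
o=[3.14159,0,1.5708]
robot.move_ptp([c[0],c[1]-35,250],o); w=snap('wrist','wcad'); 
robot.move_ptp([s[0],s[1]-35,250],o); w2=snap('wrist','wst')
cv2.imwrite('pics/both.png',np.hstack([cv2.resize(w['img'],(400,250)),cv2.resize(w2['img'],(400,250))]))
print(robot.current_t())
```

```text
caddy [501.2 166.4  40. ]
stand [ 585.  -258.5   14. ]
cu [454.4 176.7  40. ]
al [528.6 168.3  40. ]
cap [432.  -14.7  13. ]
socket [619.1  -6.8  17. ]
term [738.4 -81.1   6. ]
clean [755.3 242.9  26. ]
wrench [563.2 462.6   4. ]
2.4667
```

View pics/both.png

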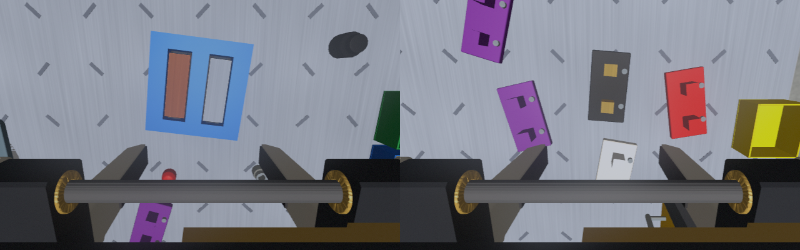

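Left: caddy with copper link in the left pocket. Right: black stand with two brass tops at about (610,70) and (607,107), with the purple, red and white decoys around it. Next: segmentation at full resolution.

```bash
cat >> h.py <<'E'
def seg(d,lo,hi,z,box,amin=60):
    h=cv2.cvtColor(d['img'],cv2.COLOR_BGR2HSV); m=cv2.inRange(h,lo,hi); k=np.zeros_like(m); x0,y0,x1,y1=box; k[y0:y1,x0:x1]=1; m=m*k
    out=[]
    for c in cv2.findContours(m,cv2.RETR_EXTERNAL,cv2.CHAIN_APPROX_NONE)[0]:
        if cv2.contourArea(c)<amin: continue
        P=np.array([px(d,*p[0],z)[:2] for p in c],np.float32)
        out.append((cv2.minAreaRect(P),cv2.boundingRect(c)))
    return out
E
python3 - <<'E'
from h import *
w=pickle.load(open('pics/wcad.pkl','rb'));s=pickle.load(open('pics/wst.pkl','rb'))
h=cv2.cvtColor(w['img'],cv2.COLOR_BGR2HSV);g=cv2.cvtColor(s['img'],cv2.COLOR_BGR2HSV)
print('cu',h[137,285],'blue',h[60,280],'al',h[140,345],'brass',g[112,336],'brass2',g[171,331],'base',g[140,336])
print('CU',seg(w,(3,90,60),(18,255,255),40,(200,40,420,230)))
print('BLUE',seg(w,(100,120,60),(120,255,255),40,(200,40,420,240)))
print('BRASS',seg(s,(15,80,60),(32,255,255),45,(280,60,400,200)))
print('BASE',seg(s,(0,0,0),(179,120,85),14,(280,60,400,210)))
a=w['img'][40:240,200:440];b=s['img'][60:220,270:410]
cv2.imwrite('pics/crop.png',np.hstack([cv2.resize(a,(480,400)),cv2.resize(b,(320,400))]))
E
```

```text
cu [  5  94 141] blue [106 140 199] al [110  34 171] brass [ 21 122 165] brass2 [ 21 121 166] base [120  10  77]
CU [(((454.8294982910156, 171.2252655029297), (109.01103210449219, 34.42963790893555), 83.28081512451172), (265, 85, 39, 103))]
BLUE [(((489.37664794921875, 166.84144592285156), (170.07228088378906, 170.4595184326172), 83.13131713867188), (233, 50, 173, 175))]
BRASS [(((592.16259765625, -286.5284423828125), (23.816696166992188, 22.566198348999023), 85.57054138183594), (321, 159, 22, 23)), (((597.0576171875, -224.4427947998047), (20.009342193603516, 22.522008895874023), 85.5328598022461), (326, 102, 22, 21))]
BASE [(((594.6358642578125, -256.068115234375), (129.01904296875, 68.4316177368164), 85.53001403808594), (301, 80, 68, 116))]
```

View pics/crop.png

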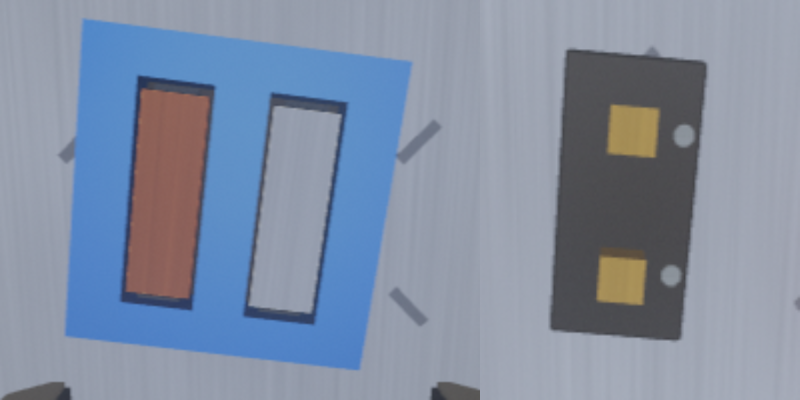

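Run:
```python
from h import *
w=pickle.load(open('pics/wrist0.pkl','rb'));s=pickle.load(open('pics/wst.pkl','rb'))
e1,r1=ray(s,358.8,114);e2,r2=ray(w,384.5,355)
t=np.linalg.lstsq(np.c_[r1,-r2],e2-e1,rcond=None)[0];print('screw',e1+t[0]*r1,e2+t[1]*r2)
c=np.array([454.7,171.1]);th=-0.1187;ay=np.array([-np.sin(th),np.cos(th)])
o=[3.14159,0,1.5708+th]
robot.move_gripper(0.0)
for sg in (-1,1):
    p=c+sg*43*ay
    robot.move_ptp([*p,70],o)
    robot.move_linear([*p,44],speed=80)
    st=robot.move_linear([*p,24],speed=20,f_stop=22)
    z=robot.current_tcp_pos()[2];print(sg,st,z,robot.current_contact_force(),robot.current_t())
    robot.move_linear([*p,85],speed=100)
    if z<35: break
robot.move_ptp([c[0],c[1]-40,250],o)
snap('wrist','tip');d=snap('side','tips');e=snap('scene','tipc')
u,v=map(int,proj(d,[*c,45]));a=d['img'][v-80:v+80,u-80:u+80]
u,v=map(int,proj(e,[*c,45]));b=e['img'][v-80:v+80,u-80:u+80]
cv2.imwrite('pics/tipv.png',np.hstack([cv2.resize(a,(400,400)),cv2.resize(b,(400,400))]))
print(robot.current_t())
```

```text
screw [ 623.07773277 -226.69539586   19.97916632] [ 623.28401588 -226.66813961   19.99844305]
-1 True 39.43864030641728 [-3.34390757 -0.17158595 14.34055505] 6.6333
1 True 29.94467572511976 [-2.54268236  1.234293   10.29168624] 8.9333
10.5583
```

View pics/tipv.png

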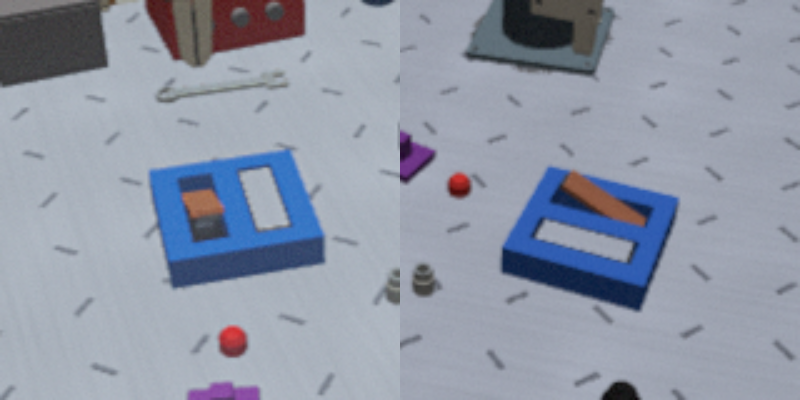

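Copper is tipped with its -y end up. The +y end gave and the stand's screw is only 20 mm high, so it won't obstruct the fingers. I'll check the tilt model against the wrist image before grasping.

```bash
cat >> h.py <<'E'
c=np.array([454.7,171.1]);th=-0.1187;A=.45
Rc=R.from_euler('z',th)
def W(x,u,z): return Rc.apply([x,u,z])+[*c,0]
ctr=np.array([0,5.,41.7]);yl=np.array([0,np.cos(A),-np.sin(A)]);nl=np.array([0,np.sin(A),np.cos(A)])
def tool(yaw,tilt): return R.from_euler('z',yaw)*R.from_euler('x',tilt)*R.from_euler('xyz',[np.pi,0,np.pi/2])
E
python3 - <<'E'
from h import *
d=pickle.load(open('pics/tip.pkl','rb'));im=d['img'].copy()
for y,n in ((-55,4),(-55,-4),(55,4)):
    q=[proj(d,W(*(ctr+y*yl+n*nl+[x,0,0]))) for x in (-18,18)]
    print(y,n,np.round(q,1)); cv2.line(im,*[tuple(int(round(t)) for t in a) for a in q],(0,255,0),1)
u,v=map(int,proj(d,W(0,0,45)))
cv2.imwrite('pics/tipw.png',cv2.resize(im[v-90:v+90,u-100:u+100],(600,540),interpolation=0))
G=ctr-28*yl; T=G-7*nl
for k in (0,60): print(W(*(T+k*nl)),robot.inverse_kinematics(W(*(T+k*nl)),tool(th,-A).as_euler('xyz')))
E
```

```text
-55 4 [[304.4 182.8]
 [339.2 182.8]]
-55 -4 [[304.9 184.6]
 [338.9 184.6]]
55 4 [[305.7  85.3]
 [338.5  85.3]]
[451.94583934 148.00637403  47.57590524] [ 0.37845261  0.4990121   1.7463755  -0.43037629  1.1588515   0.72411194]
[455.03639443 173.92066596 101.60273138] [ 0.41899762  0.45247105  1.65766879 -0.39861757  1.29605642  0.69869283]
```

View pics/tipw.png

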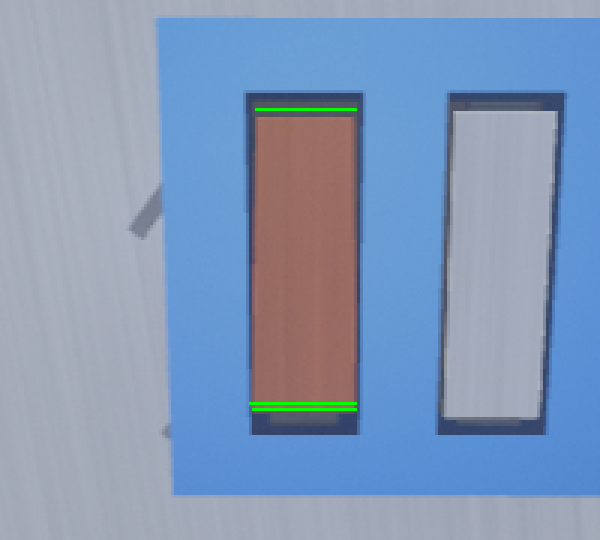

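The model lines match the link's ends to about 2 mm and it is well centred laterally. Now grasp and lift.

Run:
```python
from h import *
o=tool(th,-A).as_euler('xyz'); T=ctr+[0,-1,0]-28*yl-7*nl
robot.move_gripper(0.72)
robot.move_ptp(W(*(T+60*nl)),o)
st=robot.move_linear(W(*T),speed=70,f_stop=12); print('stopped',st,robot.current_tcp_pos())
robot.move_gripper(0.0); print('w',robot.current_gripper_width()*93,robot.current_finger_force())
p=robot.current_tcp_pos()
robot.move_linear([p[0],p[1],p[2]+75],speed=60)
robot.move_ptp([p[0],p[1],p[2]+95],tool(th,0).as_euler('xyz'))
print('w',robot.current_gripper_width()*93,robot.current_contact_force(),robot.current_t())
s=np.array([594.6,-256.3]);t2=-.0777;ay=np.array([-np.sin(t2),np.cos(t2)])
robot.move_ptp([*(s-28*ay),110],tool(t2,0).as_euler('xyz'))
d=snap('wrist','held');e=snap('side','helds');print(robot.current_t(),robot.current_tcp_pos())
u,v=map(int,proj(e,[*s,90]));a=e['img'][v-80:v+80,u-80:u+80]
cv2.imwrite('pics/heldv.png',np.hstack([cv2.resize(d['img'],(500,312)),cv2.resize(a,(300,312))]))
```

```text
stopped False [452.16099698 147.26774057  47.77529906]
w 35.636333538618715 29.993869364261627
w 35.40647373483396 [ 0.21394159  0.91966095 -3.45770608] 15.9083
17.675 [ 592.85734083 -282.57700952  110.38996457]
```

View pics/heldv.png

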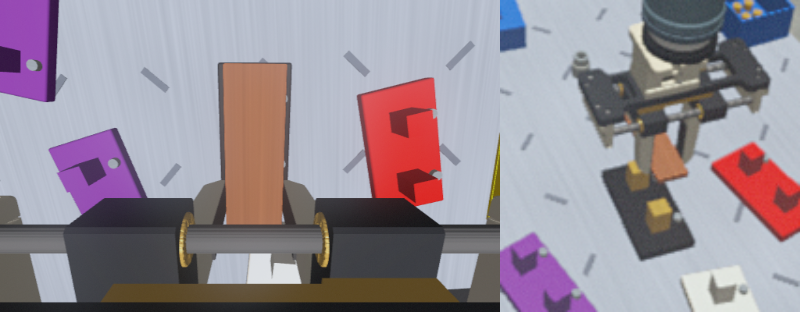

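The link is held and pointing forward (+y), with its far end at about (254,63) in the left panel. I'll measure the pitch and offset from the far-end corners.

Run:
```python
from h import *
from scipy.optimize import least_squares
d=pickle.load(open('pics/held.pkl','rb'))
h=cv2.cvtColor(d['img'],cv2.COLOR_BGR2HSV);m=cv2.inRange(h,(2,80,60),(16,255,255));m[:, :250]=0;m[:,400:]=0;m[250:]=0
rows=[]
for v in range(60,245):
    x=np.where(m[v])[0]
    if len(x)>40: rows.append((v,x.min()-.5,x.max()+.5))
rows=np.array(rows);top=rows[0];print(rows[0],rows[5],rows[100],rows[-1])
tcp=np.array([592.86,-282.58,110.39]);t2=-.0777
sel=rows[5:150:8]
lv=rows[0,0]-.5
# fit: centre x offset, far-end distance, top height at TCP, yaw, pitch (in tool-level frame)
def P(q,x,s): # s: distance from far end back
    a=q[3];b=q[4];e=np.array([q[0],q[1],q[2]])
    Rl=R.from_euler('z',t2+a)*R.from_euler('x',b)
    return tcp+R.from_euler('z',t2).apply(e)+Rl.apply([x,-s,0])
def res(q):
    r=[]
    for v,l,rr in sel:
        for x,uu in ((-18,l),(18,rr)):
            a=np.array(proj(d,P(q,x,0)));b=np.array(proj(d,P(q,x,60)))
            k=(v-a[1])/(b[1]-a[1]);r.append(a[0]+k*(b[0]-a[0])-uu)
    r.append(5*(proj(d,P(q,0,0))[1]-lv))
    # top surface passes 7+4 above TCP near the pads (s=far dist)
    r.append(1.0*(P(q,0,q[1])[2]-tcp[2]-11))
    return r
f=least_squares(res,[0,84,11,0,0],x_scale=[1,1,1,.01,.01]);print('x,far,z,yaw,pitch',f.x.round(3),'rms',np.sqrt(np.mean(f.fun**2)))
print('centre in tool',R.from_euler('z',t2).inv().apply(P(f.x,0,55)-tcp))
```

```text
[ 81.  286.5 339.5] [ 86.  284.5 366.5] [181.  286.5 363.5] [244.  288.5 362.5]
x,far,z,yaw,pitch [ 9.200e-02  8.235e+01  9.419e+00 -4.000e-03 -1.800e-02] rms 0.28818032694288603
centre in tool [-0.13545584 27.35929417 10.42925649]
```

Run:
```python
from h import *
s=np.array([594.6,-256.3]);t2=-.0777;ay=np.array([-np.sin(t2),np.cos(t2)]);o=tool(t2,0).as_euler('xyz')
p=s-27.4*ay
robot.move_linear([*p,52],o,speed=60)
st=robot.move_linear([*p,39],speed=10,f_stop=4);print(st,robot.current_tcp_pos(),robot.current_contact_force())
robot.move_gripper(0.6);robot.sleep(.2)
q=robot.current_tcp_pos();robot.move_linear([q[0],q[1],120],speed=80)
robot.move_ptp([*(s+[0,-45]),250],[3.14159,0,1.5708]);robot.sleep(.2)
d=snap('wrist','fin');e=snap('side','fins')
print(seg(d,(2,80,60),(16,255,255),53,(250,20,420,260)))
print(robot.current_t(),robot.current_contact_force())
u,v=map(int,proj(e,[*s,45]));a=e['img'][v-60:v+60,u-60:u+60]
cv2.imwrite('pics/finv.png',np.hstack([cv2.resize(d['img'],(480,300)),cv2.resize(a,(300,300))]))
```

```text
True [ 592.42089277 -283.60330539   42.31489439] [-0.43135189  0.70223734  6.37359258]
[(((594.259765625, -256.40399169921875), (109.65985107421875, 36.29392623901367), 85.27989196777344), (306, 80, 43, 109))]
22.5167 [-0.54349349 -0.18440014  0.03773098]
```

View pics/finv.png

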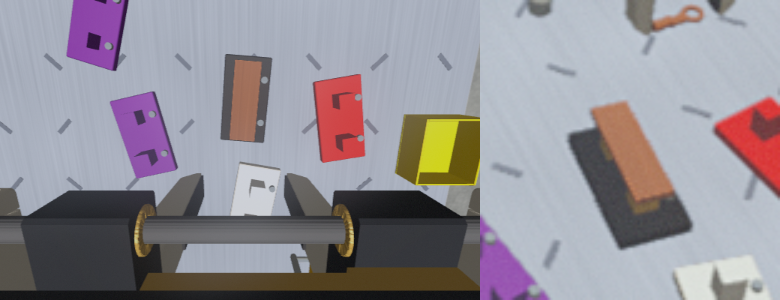

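The link lies flat across both contacts at (246,98) in the left panel. Its measured centre is within 1 mm of the seat and its angle within 0.3°.

```bash
python3 -c "
from bench import robot
print(robot.hand_in())"
```

```text
the job is handed in; nothing more can be done
None
```

I handed the job in at about 22.5 s of the 51 s allowed: the copper link is released flat on both brass contacts, about 0.4 mm and 0.3° off my measured seat, and I touched nothing else on the bench; no verdict came back.

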